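# Rake the drying filter blocks level

## Robot

A 7-joint arm with a two-finger parallel gripper is mounted at the origin on the work surface. World frame = base frame: x ahead of the robot, y to its left, z up, the work surface at z = 0. Lengths are in m, angles in rad, forces in N, time in s.
With the tool pointing down it reaches from about 0.425 to 0.875 m from the base axis. Payload 4.7 kg.
Tool frame: the origin (TCP) lies at the very end of the fingers, on their centre line; the grasp point (between the pads) lies 19 mm behind it; z points along the fingers, y is the line along which they close (so a half turn about z gives the same grasp; the last joint's range is limited). The gripper opens to 87 mm and grips with 3 to 60 N. Pads are 19 mm wide; open, the fingers measure 117 mm over their backs; the gripper's body (75 mm by 190 mm) begins 51 mm behind the grasp point.
Start: joints at [1.324, 0.321, -0.07, 1.45, 0.023, 1.371, -0.057], TCP at [0.168, -0.628, 0.223] pointing down, gripper open.
Joint ranges: [-2.86, 2.86], [-0.3, 2.09], [-1.38, 1.24], [0.06, 2.45], [-1.56, 4.7], [0.09, 2.05], [-2.69, 2.69]. Speed limits (rad/s): [2.57, 2.57, 3.14, 3.14, 3.14, 3.14, 3.14].

## Interface

Orientations are given as a rotation vector (axis times angle).
In Python, from bench import ctrl gives the robot as it stands.
- The arm moves only by the shell command python3 -m jog 'ROWS' [FORCE]. ROWS is JSON, a list that holds one entry, the list of rows, each a list of 7 numbers: the shift along the tool's x, y, z in mm, then the turn, a rotation vector about the tool's x, y, z in degrees, then the finger opening in mm, from 0 to 87. A call has 1 to 10 rows; each row is the pose to reach, as a shift and turn from the pose commanded when the call began, along the tool's axes at that moment; what a row does not reach only later rows make up. A row lasts 1/10 s, in which the tool goes at most 50 mm and 8.59 degrees, less where a joint would pass 70% of its speed; a pose out of reach is approached as far as the arm can. A call with a gripper value outside its range is refused whole. The fingers move at their own pace and stop on an object; FORCE is the grip in N (left out, the last holds). Time passes only in rows, so rows that repeat a pose let the fingers close. It gives the time, the measured TCP pose, the force, the opening and the grip force at its end, in the units of the state.
- ctrl.get_state(): the state, without advancing time (a new reading comes with each control period).
- ctrl.get_image(name): name is "scene" or "top" or "wrist"; returns a dict with "image" (480x640x3 uint8, red, green, blue), "depth" (480x640 float32, m along the optical axis (not along the pixel's ray), 0 where there is no reading), "fov_y" (degrees; the focal length in pixels is half the picture's height over the tangent of half this angle, whatever the lens; pixels are square), "cx", "cy" (the principal point, pixels), "rvec" (rotation vector, rad) and "tvec" (3), from world to camera coordinates, as OpenCV has them. Camera axes: x right, y down, z forward; pixel columns grow to the right and rows downward; lengths in m; the calibration is good to about 2 mm. A picture is of the moment at which its call begins.
- ctrl.close_job(): hands the job in; it is judged then, once.
The state is a dict: "time": time; "joint_positions": joint angles; "qd": joint speeds; "joint_torque": joint torques, N m; "position": TCP position; "tool_rot": TCP orientation; "ft_force": force on the tool from outside, world axes, zero at the start; "torque": the same for the moment, N m; "grip_width": opening from 0.0 (shut) to 1.0 (fully open); "grip_force": force on a finger pad.
Only numpy, scipy, OpenCV 4.12 (cv2) and the standard library are available. Lean on these libraries where they do the work, as an engineer would, in place of code of your own. Each camera call takes 0.05 s, during which the arm holds its last target. There are 200 camera calls.

## Task

Two ceramic filter blocks are lying on top of the layer in the grey drying tray, whose end nearest the robot is bare. With the blue-handled rake, rake those two across the bed so that they drop into the bare end and all the blocks lie flat in one even layer, keeping every block in the tray and touching the two blocks with the rake only. Then stand the rake upright on the bench clear of the tray and let go.

Things in the scene. Friction and masses are not known exactly. Their poses are not given: they have to be found in the camera images.
- rake: Rake standing upright on its teeth on the bench, left or right of the tray (an unused orange-handled tamper stands opposite): blue square grip 24 x 24 x 56 mm, thin stem, steel head with two rows of teeth. Origin: grip centre, 100 mm above the flat tooth ends; z up. Head centred below, 78 mm along y, 34 mm deep along x, both faces alike. About 0.25 kg.
- tray: Grey fixed tray, outside 226 (x) x 106 mm (y), inside 210 x 90, floor 6 mm, rim 48 mm high. Origin: centre of its underside, on the bench; z up, x along its length, away from the robot. Six loose blocks, 80 g each, fill its floor from the inner far wall (x = +105 mm) to x = -12 mm, tops 44 mm above the bench; from there to the near wall (x = -105 mm) it is bare.
- block_a: Block lying loose on top of the layer, on the tray's +y side: terracotta ceramic cube of 38 mm, bored with small holes on all faces, 80 g, like those below; it may end on any face. Origin: its centre, 63 mm above the bench at the start (25 mm when flat on the tray floor).
- block_b: The other block on top of the layer, on the tray's -y side; same size, origin at its centre. The two may lie up to 55 mm apart along the tray's x.
There are look-alikes about, which are no part of the job. What is shaped like the block_b but red is not meant. What is shaped like the rake but green is not meant.

How it is judged:
By the outcome, as a careful person would: the job done as asked, in the order asked, and still so for the second after the job is handed in, with the robot touching nothing.
It also fails if it takes over 45 s, if anything falls off the work surface, if the arm or the gripper's body presses on something with over 40 N, if the wrist force passes 120 N, or if a joint passes its speed limit or range.

## Working session

There is one attempt and no reset: what is moved stays moved. The work goes in short steps, Python scripts to look and compute and a shell command to move; the robot and the scene stay as the last step left them, time stands still between calls to the robot, and variables do not carry over. Pictures are saved under pics/ and viewed, at most 10 in all, crops included, and the job is handed in when it is done.

```bash
mkdir -p pics; ls; cat > h.py <<'E'
import numpy as np,cv2
from bench import ctrl
def grab(n):
    d=ctrl.get_image(n); d['R']=cv2.Rodrigues(np.array(d['rvec'],float))[0]; d['t']=np.array(d['tvec'],float).ravel()
    d['f']=240/np.tan(np.radians(d['fov_y']/2)); return d
def save(d,p,crop=None,s=1):
    im=d['image'][:,:,::-1]
    if crop: im=im[crop[1]:crop[3],crop[0]:crop[2]]
    cv2.imwrite('pics/'+p,cv2.resize(im,None,fx=s,fy=s))
def plane(d,u,v,z):
    r=d['R'].T@np.array([(u-d['cx'])/d['f'],(v-d['cy'])/d['f'],1]); c=-d['R'].T@d['t']
    return c+r*(z-c[2])/r[2]
def cloud(d):
    v,u=np.mgrid[:480,:640]; Z=d['depth']
    P=np.stack([(u-d['cx'])/d['f']*Z,(v-d['cy'])/d['f']*Z,Z],-1)-d['t']
    P=P@d['R']; P[Z==0]=np.nan; return P
E
python3 - <<'E'
from h import *
for n in('scene','top'):
    d=grab(n); save(d,n+'1.png'); print(n,-d['R'].T@d['t'],d['f'])
s=ctrl.get_state(); print(s['time'],s['position'],s['tool_rot'],s['ft_force'],s['grip_width'])
E
```

```text
pics
scene [1.28595025 0.49649452 0.83158011] 620.4729535637698
top [0.44961683 0.06819219 0.88238492] 448.8193680242267
0.1 [ 0.16744661 -0.62753763  0.221552  ] [-3.11319022e+00 -4.08365468e-01  4.60276047e-04] [-1.05272975 -0.33393119  0.76630047] 1.0000909471644852
```

View pics/scene1.png

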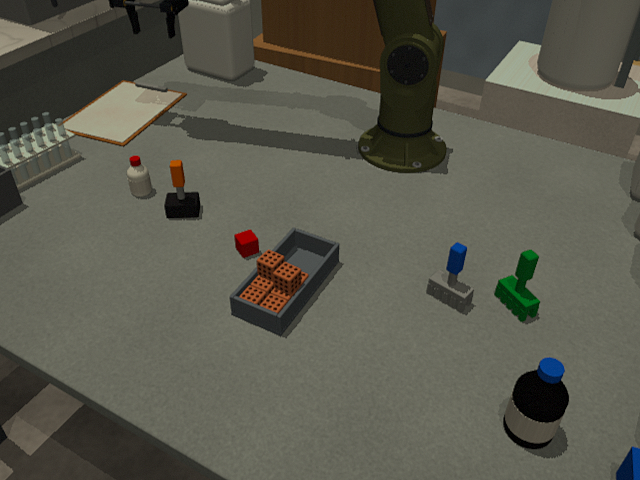

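View pics/top1.png

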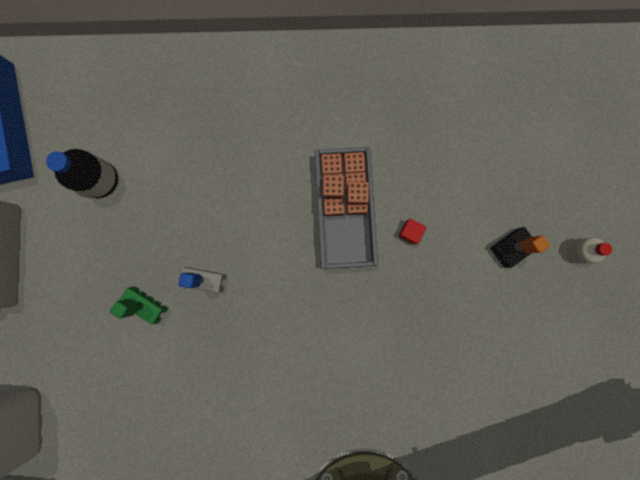

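Top view: the rake I want is the blue grip at (188,280) with a steel head at about (205,280). Things it could be mistaken for are the green rake (135,305), the orange tamper (525,243), the blue bottle cap (60,160) and the blue box (10,130). The tray spans (318–376, 148–268). The loose blocks are at (333,186), which is +y, and (357,192), which is -y. The red cube at (413,231) is not meant.

```bash
python3 - <<'E'
from h import *
for n in('top','scene'):
    d=grab(n); P=cloud(d); im=d['image']; hsv=cv2.cvtColor(im,cv2.COLOR_RGB2HSV); z=P[...,2]
    if n=='top': save(d,'crop1.png',(100,130,400,340),2.6)
    H,S,V=cv2.split(hsv)
    x,y=P[...,0],P[...,1]
    blue=(H>100)&(H<130)&(S>120)&(z>.03)&(z<.2)&(x<.65)&(y>.15)&(y<.6)
    q=P[blue]; print(n,'grip',blue.sum(),np.nanmin(q,0),np.nanmax(q,0))
    t=q[q[:,2]>.122]; 
    def rect(m,nm):
        a=P[m][:,:2].astype(np.float32)
        if len(a)<5: print(nm,len(a));return None
        r=cv2.minAreaRect(a*1000); print(n,nm,len(a),np.round(r[0],1),np.round(r[1],1),round(r[2],1),'z',np.round(np.median(P[m][:,2]),4)); return r
    rect(blue&(z>.122),'griptop')
    g=np.nanmean(q,0)
    near=(np.hypot(x-g[0],y-g[1])<.06)
    rect(near&(z>.012)&(z<.06)&(S<70),'head')
    rect((z>.042)&(z<.054)&(S<70)&(abs(y-.05)<.12)&(x>.35)&(x<.75),'rim')
    m=((H<14)&(S>100)&(z>.072)&(z<.095)&(abs(y-.05)<.12)).astype(np.uint8)
    m=cv2.erode(m,np.ones((2,2)))
    k,l=cv2.connectedComponents(m)
    for i in range(1,k):
        if (l==i).sum()>30: rect(l==i,'blk%d'%i)
E
```

```text
top grip 566 [0.43165597 0.28513774 0.05957258] [0.64989481 0.5265458  0.15336136]
top griptop 465 [544.7 401.5] [317.7  30.9] 46.5 z 0.1417
head 0
top rim 1455 [573.3  22.3] [226.  106.1] 1.8 z 0.0479
top blk1 383 [607.   45.1] [36.1 35.6] 87.6 z 0.082
top blk2 412 [5.943e+02 5.000e-01] [36.6 36.7] 86.9 z 0.0819
scene grip 649 [0.43489849 0.28552878 0.07219797] [0.64999486 0.5385233  0.15299802]
scene griptop 328 [546.1 401.6] [314.6  28.2] 46.6 z 0.1491
scene head 48 [468.5 330. ] [5.2 9.3] 32.2 z 0.0266
scene rim 1219 [574.3  20.5] [231.3 108.9] 1.7 z 0.0476
scene blk1 315 [598.2   1.6] [34.5 39.7] 88.6 z 0.0816
scene blk2 348 [612.   46.7] [36.4 38.8] 86.4 z 0.0817
```

View pics/crop1.png

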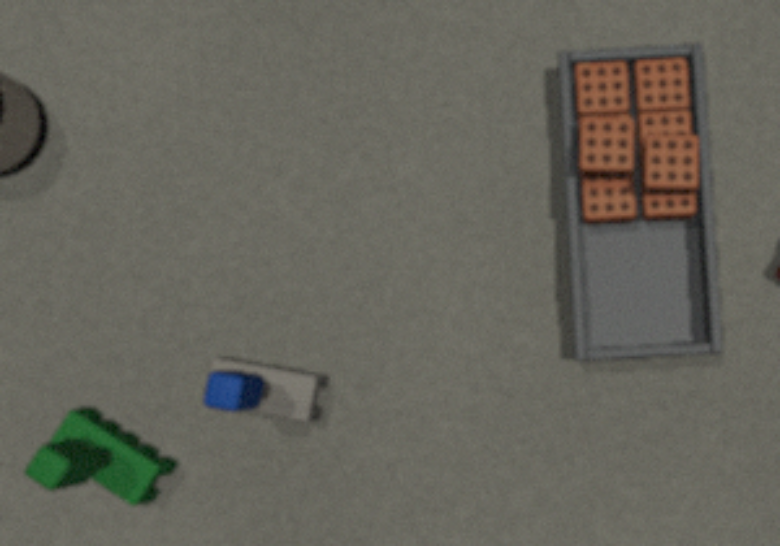

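The crop confirms the choice: blue grip at crop (233,391) over a pale steel head at (270,388), clear of the green one. The bottle cap got into the blue mask, so I'll redo that measurement without it.

```bash
python3 - <<'E'
from h import *
for n in('top','scene'):
    d=grab(n); P=cloud(d); H,S,V=cv2.split(cv2.cvtColor(d['image'],cv2.COLOR_RGB2HSV)); x,y,z=P[...,0],P[...,1],P[...,2]
    box=(x>.36)&(x<.53)&(y>.2)&(y<.4)
    blue=(H>100)&(H<130)&(S>120)&box&(z>.05)
    head=box&(S<60)&(z>.015)&(z<.06)
    for m,nm in((blue&(z>.124),'griptop'),(head,'head'),(blue,'blue')):
        a=P[m]; r=cv2.minAreaRect((a[:,:2]*1000).astype(np.float32)); print(n,nm,len(a),np.round(r[0],1),np.round(r[1],1),round(r[2],1),'z',np.round(np.percentile(a[:,2],[5,50,95]),4))
s=ctrl.get_state();R=cv2.Rodrigues(np.array(s['tool_rot']))[0];print(s['position'],R.round(4),s['time'])
E
```

```text
top griptop 170 [443.8 297.5] [21.7 22.7] 78.3 z [0.1252 0.1274 0.1297]
top head 514 [428.1 331.8] [ 71.4 156.1] 24.8 z [0.0262 0.0397 0.0426]
top blue 261 [443.7 297.3] [22.2 22.6] 78.7 z [0.0863 0.1263 0.1295]
scene griptop 116 [448.1 297.9] [22.3 23.3] 79.3 z [0.1249 0.1281 0.1304]
scene head 928 [431.1 332.8] [ 71.9 160.6] 23.4 z [0.018  0.0391 0.0465]
scene blue 446 [448.3 297.4] [23.4 24.1] 79.5 z [0.0795 0.1089 0.1293]
[ 0.16753152 -0.62786687  0.22219321] [[ 9.662e-01  2.578e-01 -2.000e-04]
 [ 2.578e-01 -9.662e-01  6.000e-04]
 [-0.000e+00 -6.000e-04 -1.000e+00]] 0.3
```

```bash
cat >> h.py <<'E'
def rel(x,y,z,psi):
    s=ctrl.get_state(); R=cv2.Rodrigues(np.array(s['tool_rot'],float))[0]; p=np.radians(psi); c,k=np.cos(p),np.sin(p)
    T=np.array([[c,k,0],[k,-c,0],[0,0,-1]])
    print('t',round(s['time'],2),'pos',np.round(s['position'],4),'psi',round(np.degrees(np.arctan2(R[1,0],R[0,0])),2),'-> mm',np.round(R.T@(np.array([x,y,z])-s['position'])*1000,1),'deg',np.round(np.degrees(cv2.Rodrigues(R.T@T)[0].ravel()),2))
E
python3 -c "
from h import *
rel(.58,-.1,.25,-11)"
python3 -m jog '[[[45,-28,-3,0,0,0,87],[94,-56,-6,0,0,5,87],[140,-84,-9,0,0,10,87],[186,-112,-12,0,0,15,87],[233,-140,-15,0,0,20,87],[280,-168,-18,0,0,26,87],[325,-196,-21,0,0,26,87],[372,-224,-24,0,0,26,87],[420,-250,-27,0,0,26,87],[466,-280,-28,0,0,26,87]]]'
python3 -c "
from h import *
rel(.446,.2975,.20,-11)"
```

```text
t 0.3 pos [ 0.1675 -0.6279  0.2222] psi 14.94 -> mm [ 534.6 -403.7  -27.6] deg [-3.000e-02  1.000e-02  2.594e+01]
time: 1.3
position: [0.5163, -0.2682, 0.2496]
tool_rot: [3.126, -0.303, 0.001]
ft_force: [0.4, -1.4, 0.3]
grip_width: 1.0
grip_force: 0.0
t 1.3 pos [ 0.5163 -0.2682  0.2496] psi -11.08 -> mm [-177.8 -541.7   49. ] deg [ 0.04 -0.05 -0.08]
```

```bash
python3 -m jog '[[[-17,-54,0,0,0,0,87],[-34,-108,0,0,0,0,87],[-52,-158,0,0,0,0,87],[-69,-207,0,0,0,0,87],[-86,-256,0,0,0,0,87],[-104,-305,0,0,0,0,87],[-120,-354,0,0,0,0,87],[-137,-403,0,0,0,0,87],[-154,-452,0,0,0,0,87],[-170,-500,0,0,0,0,87]]]'
python3 -c "
from h import *
rel(.446,.2975,.20,-11)"
```

```text
time: 2.3
position: [0.4472, 0.2276, 0.2494]
tool_rot: [3.126, -0.303, 0.003]
ft_force: [1.8, -0.2, -0.7]
grip_width: 0.997
grip_force: 0.0
t 2.3 pos [0.4472 0.2276 0.2494] psi -11.09 -> mm [-14.7 -68.4  49.4] deg [ 0.02 -0.1  -0.09]
```

```bash
python3 -m jog '[[[-6,-30,0,0,0,0,87],[-12,-60,15,0,0,0,87],[-12,-60,30,0,0,0,87],[-12,-60,45,0,0,0,87],[-12,-60,45,0,0,0,87],[-12,-60,45,0,0,0,87]]]'
python3 - <<'E'
from h import *
d=grab('wrist'); save(d,'w1.png'); print(-d['R'].T@d['t'])
P=cloud(d);H,S,V=cv2.split(cv2.cvtColor(d['image'],cv2.COLOR_RGB2HSV));b=(H>100)&(H<130)&(S>120)&(P[...,2]>.122)&(P[...,2]<.14)
a=P[b]; r=cv2.minAreaRect((a[:,:2]*1000).astype(np.float32)); print(len(a),r,np.median(a[:,2]))
rel(r[0][0]/1000,r[0][1]/1000,.081,-11)
E
```

```text
time: 2.9
position: [0.448, 0.2854, 0.2037]
tool_rot: [3.125, -0.306, -0.001]
ft_force: [-0.0, -0.5, 0.7]
grip_width: 0.999
grip_force: 0.0
[0.52959558 0.26967501 0.36578462]
1405 ((444.0069274902344, 297.6485900878906), (23.077224731445312, 23.77808952331543), 76.80290985107422) 0.1274092228342517
t 2.95 pos [0.4483 0.2858 0.2044] psi -11.19 -> mm [ -6.6 -10.8 123.3] deg [ 0.02 -0.04 -0.19]
```

View pics/w1.png

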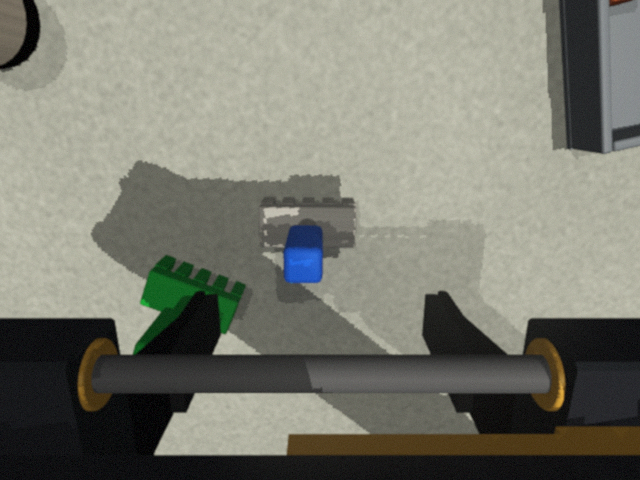

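The wrist view shows the blue grip at (303,255) with its steel head between the fingers. The green rake at (190,290) is to the left and clear of the descent, and I'll narrow the opening to be safe.

```bash
python3 -m jog '[[[-6,-11,0,0,0,1,60],[-6,-11,20,0,0,1,60],[-6,-11,45,0,0,1,60],[-6,-11,70,0,0,1,60],[-6,-11,95,0,0,1,60],[-6,-11,115,0,0,1,60],[-6,-11,122,0,0,1,60],[-6,-11,122,0,0,1,60]]]'
python3 -m jog '[[[0,0,0,0,0,0,15],[0,0,0,0,0,0,15],[0,0,0,0,0,0,15],[0,0,0,0,0,0,15],[0,0,0,0,0,0,15]]]' 40
python3 -c "
from h import *
rel(.445,.2975,.081,-11)"
```

```text
time: 3.75
position: [0.444, 0.2983, 0.0819]
tool_rot: [3.123, -0.331, -0.001]
ft_force: [-0.1, 0.3, 1.3]
grip_width: 0.689
grip_force: 0.0
time: 4.25
position: [0.444, 0.299, 0.0823]
tool_rot: [-3.124, 0.33, -0.001]
ft_force: [-0.4, 0.2, -0.4]
grip_width: 0.319
grip_force: 0.0
t 4.25 pos [0.444  0.299  0.0823] psi -12.06 -> mm [1.3 1.3 1.3] deg [-0.01 -0.03 -1.06]
```

```bash
python3 -m jog '[[[0,0,0,0,0,0,15],[0,0,0,0,0,0,15],[0,0,0,0,0,0,15]]]' 40
python3 -m jog '[[[0,0,-10,0,0,0,15],[0,0,-40,0,0,0,15],[0,0,-80,0,0,0,15],[0,0,-120,0,0,0,15],[0,0,-130,0,0,0,15],[0,0,-130,0,0,0,15]]]'
python3 -c "
from h import *
rel(.573,.022,.212,1.8)"
```

```text
time: 4.55
position: [0.4437, 0.2988, 0.0819]
tool_rot: [3.124, -0.33, -0.0]
ft_force: [-1.0, -0.9, -0.6]
grip_width: 0.272
grip_force: 40.0
time: 5.15
position: [0.4446, 0.2998, 0.214]
tool_rot: [-3.123, 0.329, -0.006]
ft_force: [0.7, -0.1, -3.3]
grip_width: 0.272
grip_force: 40.0
t 5.15 pos [0.4446 0.2998 0.214 ] psi -12.05 -> mm [183.5 244.9   2.2] deg [ -0.09  -0.21 -13.85]
```

```bash
python3 -c "
from h import *
rel(.6515,.0245,.212,1.8)"
```

```text
t 5.15 pos [0.4446 0.2998 0.214 ] psi -12.05 -> mm [259.8 226.1   2.5] deg [ -0.09  -0.21 -13.85]
```

```bash
python3 -m jog '[[[30,26,0,0,0,-2,15],[60,52,0,0,0,-5,15],[90,78,0,0,0,-8,15],[120,104,0,0,0,-11,15],[150,130,0,0,0,-14,15],[180,157,0,0,0,-14,15],[210,183,0,0,0,-14,15],[240,209,0,0,0,-14,15],[260,226,0,0,0,-14,15],[260,226,0,0,0,-14,15]]]'
python3 -m jog '[[[0,0,0,0,0,0,15],[0,0,0,0,0,0,15]]]'
python3 - <<'E'
from h import *
for n in('top','wrist','scene'):
    d=grab(n); P=cloud(d); H,S,V=cv2.split(cv2.cvtColor(d['image'],cv2.COLOR_RGB2HSV)); x,y,z=P[...,0],P[...,1],P[...,2]
    save(d,n+'2.png',*(((220,100,480,300),3) if n=='scene' else ()))
    roi=(x>.4)&(x<.75)&(abs(y-.02)<.1)
    def rect(m,nm):
        a=P[m]
        if len(a)<20: return print(n,nm,len(a))
        r=cv2.minAreaRect((a[:,:2]*1000).astype(np.float32)); print(n,nm,len(a),np.round(r[0],1),np.round(r[1],1),round(r[2],1),np.round(np.percentile(a[:,2],[2,50,98]),3))
    rect(roi&(S<60)&(z>.042)&(z<.054),'rim')
    rect(roi&(S<60)&(z>.125)&(z<.175)&(x>.6)&(x<.7),'head')
    m=cv2.erode(((H<14)&(S>100)&(z>.072)&(z<.095)&roi).astype(np.uint8),np.ones((2,2)));k,l=cv2.connectedComponents(m)
    for i in range(1,k):
        if (l==i).sum()>60: rect(l==i,'blk')
rel(.6515,.0245,.135,1.8)
E
```

```text
time: 6.15
position: [0.6516, 0.0173, 0.2082]
tool_rot: [3.139, 0.041, -0.007]
ft_force: [-0.1, -0.3, -1.5]
grip_width: 0.271
grip_force: 40.0
time: 6.35
position: [0.6496, 0.0254, 0.2107]
tool_rot: [-3.14, -0.057, 0.004]
ft_force: [0.1, 0.3, -1.6]
grip_width: 0.27
grip_force: 40.0
top rim 1176 [573.4  22.3] [226.2 106.1] 1.8 [0.044 0.048 0.051]
top head 568 [641.3  26.3] [20.2 77.4] 3.9 [0.136 0.168 0.171]
top blk 374 [606.6  44.4] [34.7 35.1] 87.8 [0.078 0.082 0.085]
top blk 404 [5.941e+02 4.000e-01] [36.6 36.1] 87.5 [0.075 0.082 0.085]
wrist rim 3193 [572.7  21. ] [226.6 106.1] 1.8 [0.043 0.047 0.049]
wrist head 8651 [650.   25.6] [34.  78.4] 2.3 [0.135 0.169 0.17 ]
scene rim 1149 [575.6  21.4] [230.1 108.7] 2.2 [0.042 0.047 0.051]
scene head 1322 [652.3  24.9] [37.1 80.7] 2.0 [0.131 0.163 0.172]
scene blk 291 [612.1  46.5] [35.3 39.7] 88.3 [0.072 0.081 0.085]
t 6.5 pos [0.6502 0.0252 0.2119] psi 2.08 -> mm [ 1.3  0.7 76.9] deg [0.   0.02 0.28]
```

View pics/scene2.png

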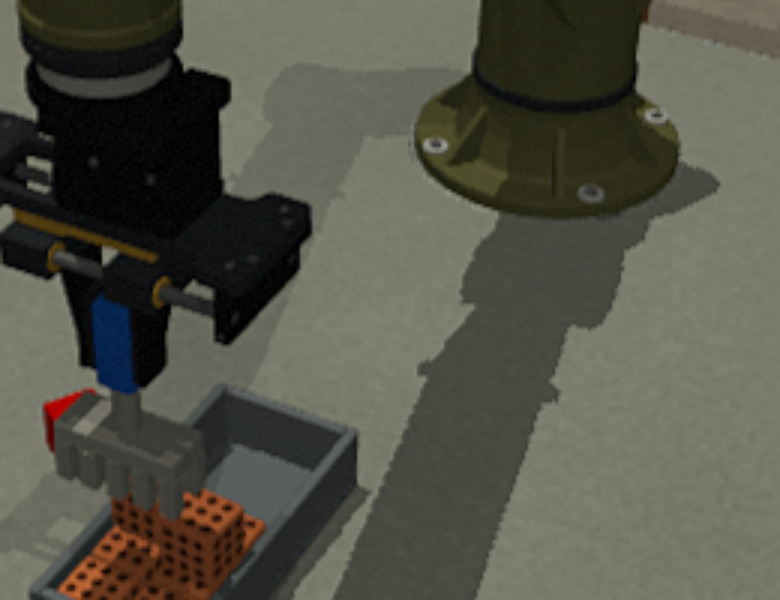

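View pics/wrist2.png

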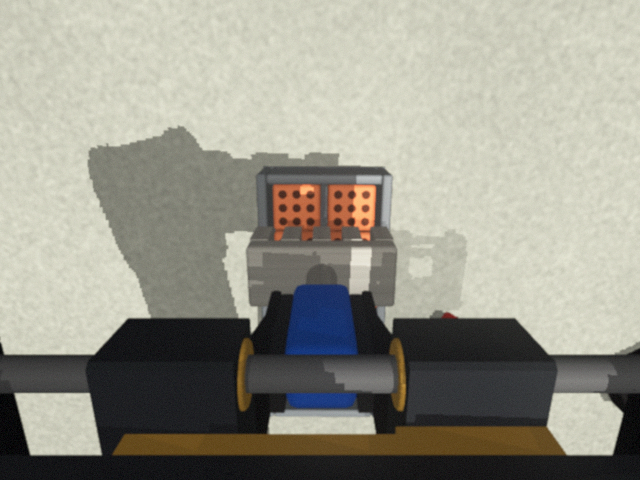

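The scene crop shows the rake hanging straight with its teeth pointing down. The wrist view shows the head spanning (248–396, 240–300), centred between the tray walls and above the far blocks. I'll lower it behind the two blocks.

```bash
python3 -m jog '[[[4,0,0,0,0,0,15],[4,0,15,0,0,0,15],[4,0,30,0,0,0,15],[4,0,45,0,0,0,15],[4,0,60,0,0,0,15],[4,0,72,0,0,0,15],[4,0,78,0,0,0,15],[4,0,78,0,0,0,15]]]'
python3 - <<'E'
from h import *
rel(.6515,.0245,.134,1.8)
d=grab('scene');save(d,'s3.png',(220,170,420,350),4);P=cloud(d)
H,S,V=cv2.split(cv2.cvtColor(d['image'],cv2.COLOR_RGB2HSV)); x,y,z=P[...,0],P[...,1],P[...,2]
m=(S<60)&(x>.62)&(x<.69)&(abs(y-.02)<.06)&(z>.05)&(z<.1); print(np.round(np.percentile(P[m],[1,99],axis=0),3))
E
```

```text
time: 7.3
position: [0.6542, 0.0237, 0.1327]
tool_rot: [-3.141, -0.053, 0.003]
ft_force: [0.1, -0.1, -2.1]
grip_width: 0.276
grip_force: 40.0
t 7.3 pos [0.6542 0.0237 0.1327] psi 1.94 -> mm [-2.6 -0.9 -1.3] deg [-0.01  0.12  0.14]
[[ 0.639 -0.015  0.051]
 [ 0.685  0.063  0.097]]
```

View pics/s3.png

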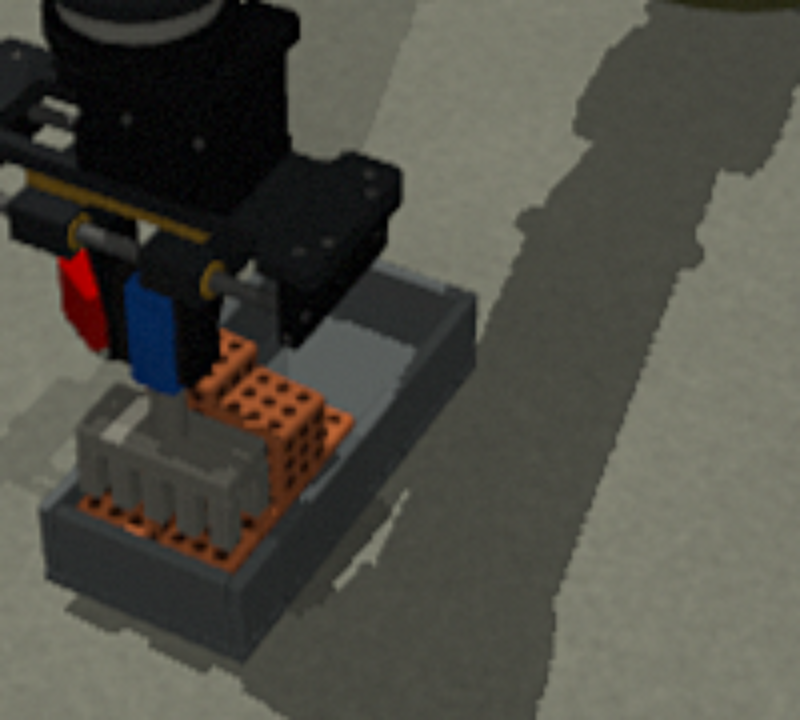

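The crop shows the rake head sitting behind both loose blocks, its teeth just above the layer at (100–240, 460–540) and the blocks at (270,400) ahead of it. Now I rake.

```bash
python3 -m jog '[[[-8,0,0,0,0,0,15],[-16,0,0,0,0,0,15],[-25,0,0,0,0,0,15],[-35,0,0,0,0,0,15],[-46,0,0,0,0,0,15],[-58,0,0,0,0,0,15],[-71,0,0,0,0,0,15],[-84,0,0,0,0,0,15],[-90,0,0,0,0,0,15],[-90,0,0,0,0,0,15]]]'
python3 - <<'E'
from h import *
rel(.6515,.0245,.134,1.8)
d=grab('scene');save(d,'s4.png',(220,170,420,350),4)
E
```

```text
time: 8.35
position: [0.5639, 0.0205, 0.1343]
tool_rot: [3.14, 0.053, -0.0]
ft_force: [0.5, -0.9, -2.0]
grip_width: 0.274
grip_force: 40.0
t 8.35 pos [0.5639 0.0205 0.1343] psi 1.93 -> mm [87.7 -1.1  0.3] deg [0.07 0.02 0.13]
```

View pics/s4.png

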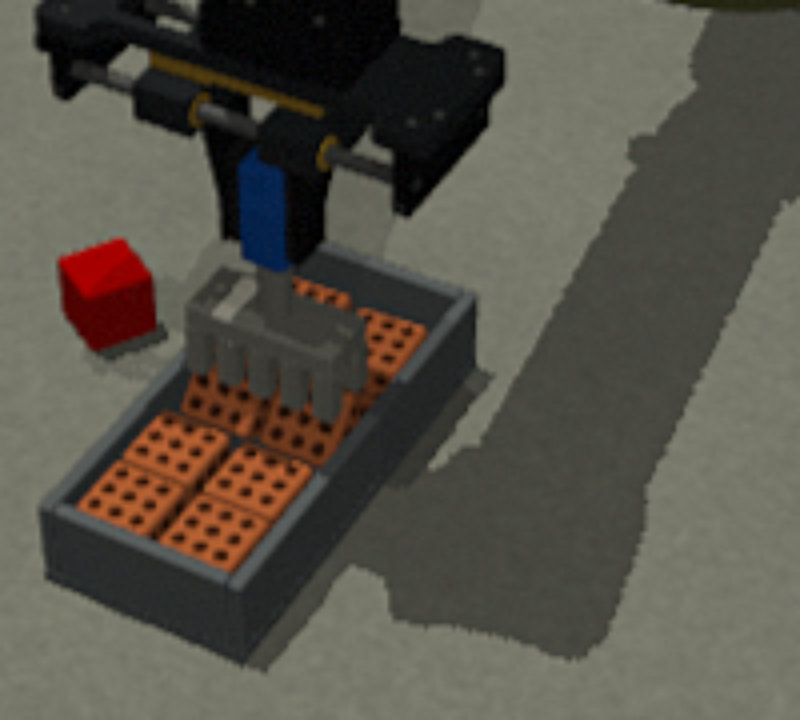

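Both blocks have dropped into the bare end, at crop (330,290) and (400,335). The nearer pair of the layer has shifted towards the robot. I'll lift the rake clear and check the heights.

```bash
python3 -m jog '[[[0,0,-20,0,0,0,15],[0,0,-50,0,0,0,15],[0,0,-80,0,0,0,15],[50,-30,-80,0,0,0,15],[90,-70,-80,0,0,0,15],[90,-120,-80,0,0,0,15],[90,-170,-80,0,0,0,15],[90,-170,-80,0,0,0,15]]]'
python3 - <<'E'
from h import *
for n in ('top','scene'):
    d=grab(n); P=cloud(d);H,S,V=cv2.split(cv2.cvtColor(d['image'],cv2.COLOR_RGB2HSV)); x,y,z=P[...,0],P[...,1],P[...,2]
    if n=='scene': save(d,'s5.png',(220,200,370,340),4)
    else: save(d,'t5.png',(300,130,400,280),4)
    m=(H<14)&(S>90)&(x>.46)&(x<.69)&(abs(y-.02)<.05)
    c=-d['R'].T@d['t']
    # transform to tray frame, bin median heights
    a=np.radians(1.8);q=P[m]-[.573,.0215,0];tx=q[:,0]*np.cos(a)+q[:,1]*np.sin(a);ty=-q[:,0]*np.sin(a)+q[:,1]*np.cos(a)
    for s,nm in((ty>0,'+y'),(ty<0,'-y')):
        print(n,nm,[(int(lo*1000),int((w:=s&(tx>=lo)&(tx<lo+.015)).sum()),round(float(np.percentile(q[w,2],80))*1000,1) if w.sum()>3 else None) for lo in np.arange(-.105,.105,.015)])
rel(.573,-.1,.2,1.8)
E
```

```text
time: 9.2
position: [0.6467, 0.2036, 0.2133]
tool_rot: [-3.134, -0.069, 0.004]
ft_force: [-0.8, 1.2, -1.4]
grip_width: 0.27
grip_force: 40.0
top +y [(-105, 3, None), (-90, 6, 623.2), (-75, 12, 622.5), (-60, 0, None), (-45, 0, None), (-30, 0, None), (-15, 0, None), (0, 6, 45.1), (15, 41, 45.0), (30, 87, 45.3), (45, 118, 45.5), (59, 154, 45.0), (75, 156, 45.2), (90, 152, 45.5)]
top -y [(-105, 0, None), (-90, 0, None), (-75, 0, None), (-60, 21, 44.8), (-45, 0, None), (-30, 0, None), (-15, 133, 44.9), (0, 166, 45.2), (15, 166, 45.1), (30, 168, 45.3), (45, 166, 45.4), (59, 165, 45.0), (75, 167, 45.6), (90, 153, 45.1)]
scene +y [(-105, 0, None), (-90, 33, 44.8), (-75, 102, 46.3), (-60, 133, 46.0), (-45, 161, 40.8), (-30, 1, None), (-15, 58, 46.0), (0, 115, 45.7), (15, 131, 45.6), (30, 119, 45.4), (45, 128, 45.6), (59, 130, 45.1), (75, 138, 45.8), (90, 125, 45.4)]
scene -y [(-105, 0, None), (-90, 55, 45.3), (-75, 114, 45.6), (-60, 310, 43.7), (-45, 42, 40.2), (-30, 0, None), (-15, 57, 44.6), (0, 126, 45.6), (15, 142, 45.1), (30, 121, 45.4), (45, 138, 45.5), (59, 142, 45.1), (75, 142, 45.5), (90, 128, 45.4)]
t 9.3 pos [0.6479 0.1984 0.2134] psi 2.32 -> mm [-86.9 295.2  12.8] deg [-0.14  0.08  0.52]
```

```bash
python3 -c "
import cv2,numpy as np
a=cv2.imread('pics/t5.png');b=cv2.imread('pics/s5.png');h=600
a=cv2.resize(a,(int(a.shape[1]*560/a.shape[0]),560));b=cv2.resize(b,(400,560*400//600));b=cv2.copyMakeBorder(b,0,560-b.shape[0],0,0,0)
cv2.imwrite('pics/c5.png',np.hstack([a,b]))"
```

```text
(no output)
```

View pics/c5.png

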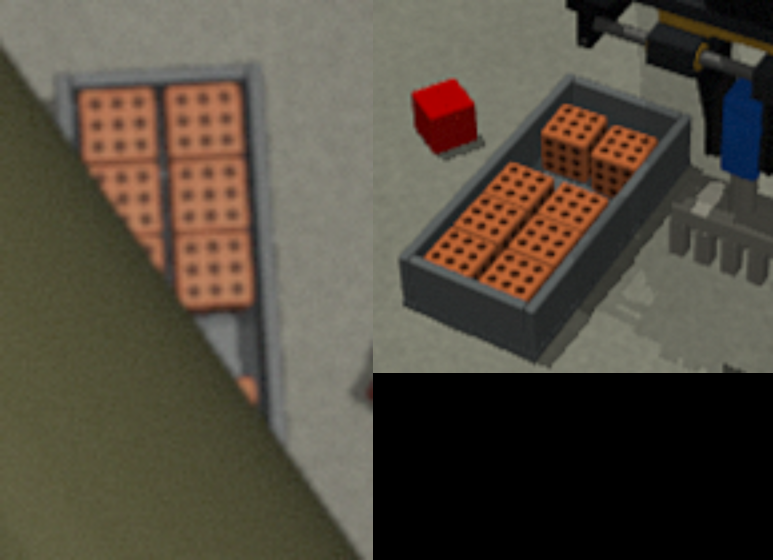

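The views show all eight blocks flat, with tops at about 45 mm throughout (near pair at (573,125) and (622,145)). Now I stand the rake on the open bench at about (0.54, 0.24).

```bash
python3 -m jog '[[[-30,-12,0,0,0,0,15],[-60,-26,0,0,0,0,15],[-85,-38,0,0,0,0,15],[-110,-46,25,0,0,0,15],[-110,-46,55,0,0,0,15],[-110,-46,80,0,0,0,15],[-110,-46,105,0,0,0,15],[-110,-46,120,0,0,0,15],[-110,-46,125,0,0,0,15],[-110,-46,125,0,0,0,15]]]'
python3 -c "
from h import *
rel(.54,.24,.082,2.3)"
```

```text
time: 10.3
position: [0.5379, 0.2351, 0.0888]
tool_rot: [3.141, 0.052, -0.001]
ft_force: [-0.1, 0.3, -2.6]
grip_width: 0.272
grip_force: 40.0
t 10.3 pos [0.5379 0.2351 0.0888] psi 1.88 -> mm [ 2.3 -4.8  6.8] deg [ 0.02  0.04 -0.42]
```

```bash
python3 -m jog '[[[0,0,2,0,0,0,15],[0,0,4,0,0,0,15],[0,0,5,0,0,0,15],[0,0,6,0,0,0,15],[0,0,6.5,0,0,0,15],[0,0,6.5,0,0,0,15]]]'
```

```text
time: 10.9
position: [0.5376, 0.2359, 0.0825]
tool_rot: [3.141, 0.053, 0.0]
ft_force: [-0.4, -0.2, -2.7]
grip_width: 0.273
grip_force: 40.0
```

```bash
python3 -m jog '[[[0,0,0.5,0,0,0,15],[0,0,1,0,0,0,15],[0,0,1,0,0,0,15],[0,0,1,0,0,0,15]]]'
```

```text
time: 11.3
position: [0.5377, 0.236, 0.0819]
tool_rot: [3.141, 0.053, 0.0]
ft_force: [-1.9, -1.7, 1.0]
grip_width: 0.276
grip_force: 40.0
```

The force has changed sign, so the teeth are on the bench. Releasing.

```bash
python3 -m jog '[[[0,0,0,0,0,0,28],[0,0,0,0,0,0,32],[0,0,0,0,0,0,40],[0,0,0,0,0,0,50],[0,0,0,0,0,0,60],[0,0,0,0,0,0,60],[0,0,0,0,0,0,60]]]'
python3 -m jog '[[[0,0,-15,0,0,0,60],[0,0,-40,0,0,0,60],[0,0,-80,0,0,0,60],[0,0,-120,0,0,0,60],[0,30,-150,0,0,0,60],[-20,0,-150,0,0,0,60],[-20,-40,-150,0,0,0,60],[-20,-80,-150,0,0,0,60],[-20,-120,-150,0,0,0,60],[-20,-120,-150,0,0,0,60]]]'
python3 - <<'E'
from h import *
d=grab('scene');save(d,'s6.png',(200,150,560,400),2.2);rel(.5,.3,.2,0)
P=cloud(d);H,S,V=cv2.split(cv2.cvtColor(d['image'],cv2.COLOR_RGB2HSV));x,y,z=P[...,0],P[...,1],P[...,2]
m=(H>100)&(H<130)&(S>120)&(abs(x-.538)<.06)&(abs(y-.236)<.06);print(m.sum(),np.percentile(P[m],[2,98],axis=0).round(3))
E
```

```text
time: 12.0
position: [0.5376, 0.2359, 0.0815]
tool_rot: [3.141, 0.053, -0.0]
ft_force: [0.2, 0.6, 0.6]
grip_width: 0.668
grip_force: 0.0
time: 13.0
position: [0.51, 0.3625, 0.2328]
tool_rot: [-3.135, -0.068, 0.002]
ft_force: [-0.7, 1.1, -1.1]
grip_width: 0.688
grip_force: 0.0
t 13.05 pos [0.5114 0.3591 0.2326] psi 2.32 -> mm [-13.8  58.7  32.4] deg [-0.15  0.04  2.32]
471 [[0.53  0.226 0.077]
 [0.553 0.282 0.327]]
```

View pics/s6.png

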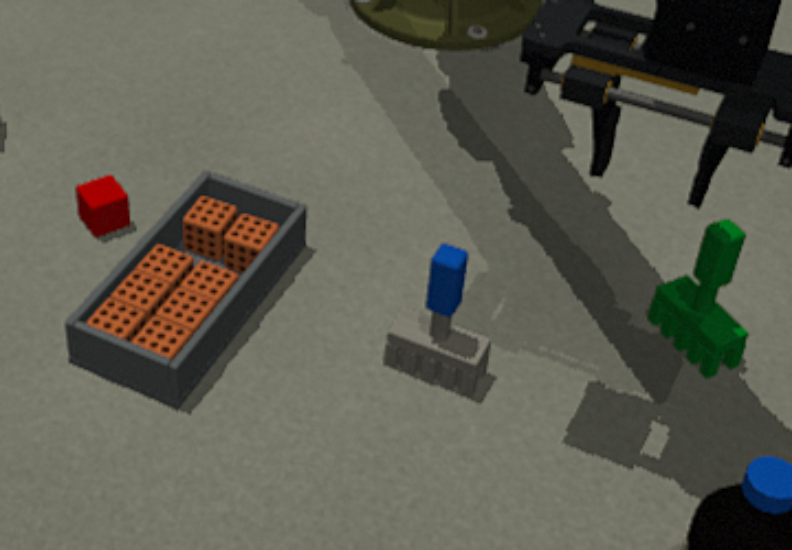

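The rake stands upright at (445,320), clear of the tray. All eight blocks lie flat in the tray, and the gripper is away from everything.

```bash
python3 -c "
from bench import ctrl
print(ctrl.close_job())"
```

```text
the job is handed in; nothing more can be done
None
```

I raked the two blocks into the bare end so all eight blocks lie flat in one even layer, stood the blue rake upright on the bench clear of the tray, let go, and handed the job in at about 13 s; no verdict was returned.

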